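# Lock, close and pin the hinged filter holder

## Task

Get the hinged filter holder ready for its pressure test: first turn its lock collar by the upright post, away from you, until the post stands at the locked mark against the stop stud, then swing the lid shut. Take the long pin (the one with the tall, slim head) from the stand and push it straight down through the lid tab and the lower half until its flange sits on the tab. Finish holding: keep gripping the pin's head and pressing it firmly down, at about 10 N, so that the two halves stay pressed shut; do not let go, and leave the short pin and the other things on the bench alone.

Things in the scene. Friction and masses are not known exactly. Their poses are not given: they have to be found in the camera images.
- holder: Fixed metal filter holder. Origin: underside of base plate, on the axis of the round lower half. z up, x to the hinge, -x to the front (pin side). Base plate x -85 to 70, y -78 to 78, 10 mm high. Lower half: radius 38 mm, top at z = 40 mm; the closed lid lies on it. Front boss 30 x 30 mm, top z = 40, with a vertical 12.5 mm hole at x = -63, y = 0, down to z = 10 mm.
- collar (a joint): Lock collar round the lower half, turning about the holder's z axis. rad, grows counter-clockwise seen from above, 0 to 0.96; 0.96 is the locked mark and end stop (within 0.07 counts). Starts at 0 to 0.35. Stays where it is left; needs about 1 N at the post.
- collar_post (a point): Top centre of the collar's upright round post: 12 mm diameter, 66 mm from the collar's axis, z = 15 to 65 mm, on the holder's -y side. At joint value c, with a = 1.047 + c, it is at x = -66 cos a, y = -66 sin a mm in the holder frame, so it moves mainly to +x as it locks. A radial arm 10 mm wide at z = 15 to 25 mm joins it to the collar.
- locked_mark (a point): Where the top of the post stands when the collar is locked. A low dark bar on the base plate points at it; a dark stop stud (8 mm diameter, up to z = 28 mm) stands just beyond.
- lid (a joint): Lid hinge. rad; 0 = closed flat on the lower half, grows as it opens upward and back to the +x side, up to 2.4. Starts standing open at 1.95 to 2.25. Stiff hinge: stays where it is left; closing takes about 2 to 4 N at the tab. Closed is below 0.03.
- lid_hinge (a point): Hinge axis, 40 mm above the bench, at x = +52 mm, y = 0 of the holder. The axis runs along the holder's y.
- lid_tab (a point): Where to push to close the lid: on the tab's outer (upper when shut) face, 100 mm from the hinge axis, 10 mm out from the lid's underside plane, which passes through the axis. Lid: disc of radius 42, 14 mm thick, centred 52 mm from the hinge, with a stub 19 mm wide, 12 mm high on it; tab 30 mm wide, 10 mm thick, ending 130 mm from the hinge.
- lid_hole (a point): Mouth of the lid tab's 12.5 mm through hole, on the tab's outer face, 115 mm from the hinge axis, on the tab's midline. With the lid closed it is 50 mm above the bench, straight above the boss's hole. Its z axis is the outward normal.
- pin_stand: White block 44 (x) by 120 (y) by 40 mm, fixed, with two 13 mm holes through it at y = +33 and -33 mm. Origin: centre of the underside. One hole holds the long pin, the other the short pin, either way round.
- pin_grip (a point): Centre of the long pin's head, where to grip: upright cylinder 16 mm diameter, 30 mm tall; in the stand 59 mm above the bench. Below: flange 24 mm diameter, 4 mm thick, underside 19 mm below this point; shank 10 mm diameter, 36 mm long, chamfered tip 55 mm below this point. z up along the pin. About 80 g.
- pin_seat (a point): Centre of the underside of the long pin's flange, which comes to rest on the tab round the lid hole.
- pin_tip (a point): Tip of the long pin's shank, 36 mm below pin_seat.
- pin: The long pin as a whole; origin at the underside of the flange.
- short_pin: The other pin in the stand, with a low wide head (22 mm diameter, 14 mm tall); too short for the job. Origin under its flange. Leave it in its hole.
- screwdriver: Loose screwdriver 172 mm long, left alone. Origin at its underside.
- stopper: Loose rubber stopper 29 mm wide, 26 mm high, left alone.
- marker: Loose marker 135 mm long, lying, left alone.
- tape: Loose roll of tape 73 mm wide, 19 mm high, left alone.
- slides: Loose small carton 58 x 82 x 32 mm, left alone.
- glass: Loose small beaker 55 mm wide, 68 mm high, left alone.

How it is judged (in metres and radians):
On the way, in this order (a step that is already met when the one before it is completed fails the run):
1. the collar is turned to its locked mark while the lid stands open (value of joint collar above 0.89 rad and value of joint lid above 1 rad), for 0.2 s.
2. the lid is shut (value of joint lid below 0.03 rad and value of joint collar above 0.89 rad), for 0.2 s.
3. the long pin is through both halves, its flange on the tab (all of step 2 and horizontal distance between pin_seat and lid_hole below 0.004 m and z of pin_seat in the frame of lid_hole below 0.0025 m and z of pin_tip in the frame of holder below 0.019 m and angle between pin_seat's own z axis and vertical below 0.08 rad), for 0.2 s.
At the end, for the whole second after the job is handed in: Collar within 0.07 rad of locked; lid within 0.03 rad of shut; long pin upright (0.08 rad) through both halves, centred within 4 mm, flange within 2.5 mm of the tab, tip under 19 mm above the bench; fingers grip it (over 2 N) and it presses on the holder with over 3 N (all of step 3 and contact force between pin and holder above 3 N and contact force between the fingers and pin above 2 N); the arm keeps its last pose, push and grip.
It fails at once if a bystander or the short pin is displaced by more than 3 cm (distance of any of screwdriver, stopper, marker, tape, slides, glass, short_pin from where it was at the start of the episode above 0.03 m).
It fails at once if the pin is rammed into the holder with more than 60 N (contact force between pin and holder above 60 N).
It also fails if it takes over 72 s, if anything falls off the work surface, if the arm or the gripper's body presses on something with over 40 N, if the wrist force passes 120 N, or if a joint passes its speed limit or range.

## Robot

A 6-joint arm with a two-finger parallel gripper is mounted at the origin on a cart in front of the work surface, level with it; the furniture and walls round the work are solid. World frame = base frame: x ahead of the robot, y to its left, z up, the work surface at z = 0. Lengths are in mm, angles in rad, forces in N, time in s.
With the tool pointing down it reaches from about 400 to 925 mm from the base axis. Payload 12.5 kg.
Tool frame: the origin (TCP) lies where the fingers leave the gripper's body, on its centre line; the fingertips stand 78 mm ahead of it and the grasp point (between the pads) lies 59 mm ahead of it (env.tip_extent is the distance from the TCP to the fingertips, in mm); z points along the fingers, y is the direction in which the jaws open and shut (so a half turn about z gives the same grasp; the last joint's range is limited). The gripper opens to 95 mm and grips with 3 to 60 N. Pads are 20 mm wide; open, the fingers measure 119 mm over their backs; the gripper's body (75 mm by 180 mm) begins 59 mm behind the grasp point.
Start: joints at [1.193, 0.491, 1.559, -0, 1.092, -0.106], TCP at [167.771, 602.072, 292.261] pointing down, gripper open.
Joint ranges: [-3.1, 3.1], [-0.84, 2.19], [0.05, 2.79], [-1.13, 4.28], [0.06, 2.93], [-2.69, 2.69]. Speed limits (rad/s): [2.22, 2.22, 2.79, 3.14, 3.14, 3.14].

## Interface

Orientations are given as [roll, pitch, yaw] about the fixed x, y, z axes, in that order (R = Rz(yaw) Ry(pitch) Rx(roll)).
In Python, from cell import env gives the robot as it stands. The module is installed in compiled form; this text tells all that it offers.
- The arm moves only by the tool play_rows, never from a script. Its argument "targets" is a list of rows, each an object with "linear": the shift along the tool's x, y, z in mm, a list of three; "turn": the turn about the tool's z in rad. A call has 1 to 20 rows; each row is the pose to reach, as a shift and turn from the pose commanded when the call began, along the tool's axes at that moment; what a row does not reach only later rows make up. A row lasts 1/8 s, in which the tool goes at most 62.5 mm and 10.7 degrees, less where a joint would pass 70% of its speed; a pose out of reach is approached as far as the arm can. A call with a gripper value outside its range is refused whole. "hand" is the finger opening in mm, from 0 to 95.1, set as the call begins (left out, the last holds). The fingers move at their own pace and stop on an object; the grip force is fixed at half the most. Time passes only in rows, so rows that repeat a pose let the fingers close. It gives the time, the measured TCP pose, the force and the opening at its end, in the units of the state.
- env.state(): the state, without advancing time (a new reading comes with each control period).
- env.read_camera(name): name is "scene" or "side" or "wrist"; returns (picture, depth): 480x640x3 uint8, red, green, blue; 480x640 float32, mm along the optical axis (not along the pixel's ray), 0 where there is no reading.
- env.camera_params(name): a dict with "fx", "fy", "cx", "cy" (pixels), "k1" (the pictures are not rectified: a ray, as slopes to the right and down, at radius r is drawn at 1 + k1 r^2 times it, then the intrinsics apply), "R" (3x3) and "t" (3): a world point X has camera coordinates R X + t. Camera axes: x right, y down, z forward; pixel columns grow to the right and rows downward; lengths in mm; the calibration is good to about 2 mm. A picture is of the moment at which its call begins: read the wrist's pose just before it. camera_params takes no time and is no camera call; for the wrist camera it gives the pose at the moment of the call.
- env.job_done(): hands the job in, once; it reports no verdict.
The state is a dict: "t": time; "joints": joint angles; "qvel": joint speeds; "tau": joint torques, N m; "eef_pos": TCP position; "tcp_rot": TCP orientation; "ft_force": force on the tool from outside, world axes, zero at the start; "moment": the same for the moment, N m; "opening": opening from 0.0 (shut) to 1.0 (fully open).
Only numpy, scipy, OpenCV 4.12 (cv2) and the standard library are available. Lean on these libraries where they do the work, as an engineer would, in place of code of your own. Each camera call takes 0.05 s, during which the arm holds its last target.

## Working session

There is one attempt and no reset: what is moved stays moved. The work goes in short steps, Python scripts to look and compute and a tool call to move; the robot and the scene stay as the last step left them, time stands still between calls to the robot, and variables do not carry over. Pictures are saved under pics/ and viewed, and the job is handed in when it is done.

Besides the shell and the picture viewer there is one more tool, called after "Request:" in YAML: its name, and indented under it one key for each argument. play_rows: Moves the arm, as the interface text tells. Its arguments: {"type":"object","properties":{"targets":{"type":"array","items":{"type":"object","properties":{"linear":{"type":"array","items":{"type":"number"}},"turn":{"type":"number"}}}},"hand":{"type":"number"}},"required":["targets"]}

```bash
mkdir -p pics; python3 - <<'E'
from cell import env
import cv2,numpy as np
s=env.state();print(s)
for n in ["scene","side","wrist"]:
    p=env.camera_params(n);print(n,p)
    im,d=env.read_camera(n)
    np.savez(f"pics/{n}0.npz",im=im,d=d,**{k:np.array(v) for k,v in p.items()})
    cv2.imwrite(f"pics/{n}0.png",im[:,:,::-1])
E
```

```text
{'t': 0.0, 'joints': array([ 1.19342887e+00,  4.91537805e-01,  1.55943896e+00,  1.75512759e-05,
        1.09171048e+00, -1.05615930e-01]), 'qvel': array([-0.00030201,  0.00243198,  0.00039667,  0.00032194, -0.00105854,
        0.0003344 ]), 'tau': array([ 2.40867892e-03, -6.12632275e+01, -2.58193821e+01,  6.92475890e-02,
        4.80726804e-02, -7.65049072e-05]), 'eef_pos': array([167.68844103, 601.92113156, 291.67883509]), 'tcp_rot': array([-3.14050581e+00, -1.30870861e-04,  2.86983295e+00]), 'ft_force': array([-0.64750969, -0.28150945,  0.48896937]), 'moment': array([-0.0290626 , -0.00646914, -0.03426973]), 'opening': 0.9997065131719013}
scene {'fx': 496.98972149175245, 'fy': 496.98972149175245, 'cx': 322.514277423301, 'cy': 245.738544495627, 'k1': 0.029187761730810786, 'R': array([[ 0.67073362, -0.7416637 , -0.00716721],
       [-0.31383704, -0.27504074, -0.90876779],
       [ 0.67202881,  0.61179045, -0.41724061]]), 't': array([-381.6698131 ,  251.95064365,  718.9568745 ])}
side {'fx': 448.685687416816, 'fy': 448.685687416816, 'cx': 319.26944250380006, 'cy': 234.88741271279952, 'k1': -0.0010964707848870067, 'R': array([[-0.02694082,  0.99961713,  0.0063083 ],
       [ 0.84525994,  0.02614884, -0.53371516],
       [-0.53367576, -0.00904657, -0.84564079]]), 't': array([ -23.95399534, -480.45013695, 1367.81396807])}
wrist {'fx': 418.0163319033181, 'fy': 418.0163319033181, 'cx': 321.3219586439122, 'cy': 242.08701894241983, 'k1': 0.02519098733118104, 'R': array([[ 0.2676997 ,  0.96350159, -0.00124587],
       [ 0.92999122, -0.25805067,  0.26177508],
       [ 0.25189921, -0.07123576, -0.9651281 ]]), 't': array([-625.88410482,  -31.51011859,  390.68610714])}
```

View pics/scene0.png

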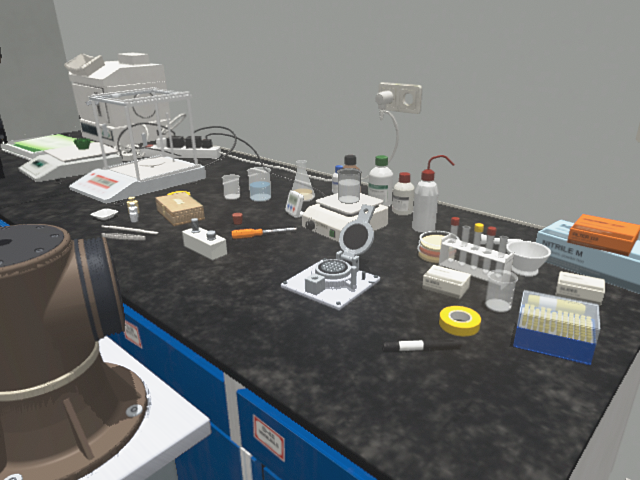

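View pics/side0.png

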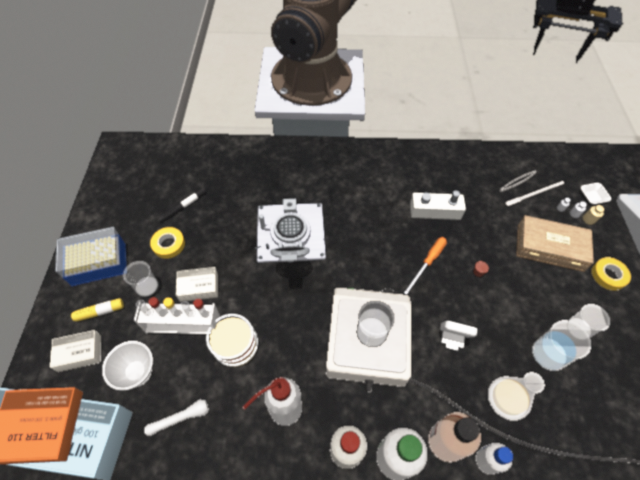

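View pics/wrist0.png

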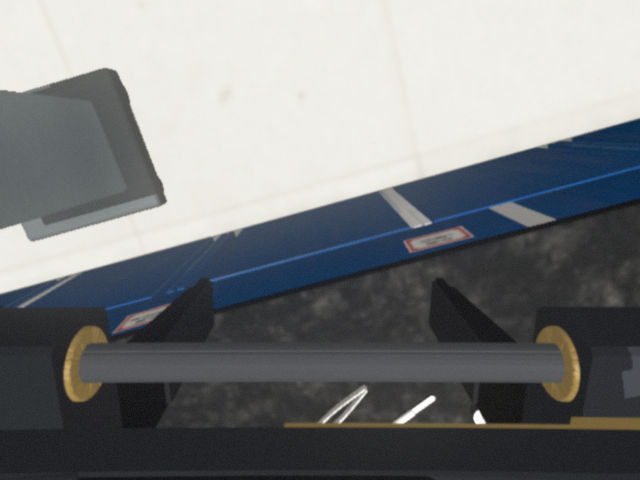

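```bash
cat > h.py <<'E'
import numpy as np,cv2
def K(p): return np.array([[p['fx'],0,p['cx']],[0,p['fy'],p['cy']],[0,0,1.]])
def ray(p,u,v):
    xd=(u-p['cx'])/p['fx'];yd=(v-p['cy'])/p['fy']
    q=cv2.undistortPoints(np.array([[[u,v]]],float),K(p),np.array([float(p['k1']),0,0,0]))[0,0]
    R=np.array(p['R']);t=np.array(p['t'])
    return -R.T@t, R.T@np.array([q[0],q[1],1.])
def onplane(p,u,v,z):
    o,d=ray(p,u,v); return o+d*(z-o[2])/d[2]
def depthpt(p,D,u,v):
    o,d=ray(p,u,v); return o+d*D[int(round(v)),int(round(u))]
def proj(p,X):
    R=np.array(p['R']);t=np.array(p['t'])
    q,_=cv2.projectPoints(np.array(X,float).reshape(-1,1,3),cv2.Rodrigues(R)[0],t,K(p),np.array([float(p['k1']),0,0,0]))
    return q[:,0]
def two(p1,a,p2,b):
    o1,d1=ray(p1,*a);o2,d2=ray(p2,*b)
    A=np.stack([d1,-d2],1);s=np.linalg.lstsq(A,o2-o1,rcond=None)[0]
    x=o1+s[0]*d1;y=o2+s[1]*d2
    return (x+y)/2,np.linalg.norm(x-y)
def crop(im,x0,y0,x1,y1,k,f): cv2.imwrite(f,cv2.resize(im[y0:y1,x0:x1,::-1],None,fx=k,fy=k,interpolation=cv2.INTER_CUBIC))
E
python3 - <<'E'
from h import *
a=np.load('pics/side0.npz')
crop(a['im'],240,190,340,290,6,'pics/c1.png')
crop(a['im'],400,180,480,230,8,'pics/c3.png')
b=np.load('pics/scene0.npz')
crop(b['im'],270,195,390,315,5,'pics/c2.png')
crop(b['im'],175,210,245,265,8,'pics/c4.png')
E
```

```text
(no output)
```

View pics/c1.png

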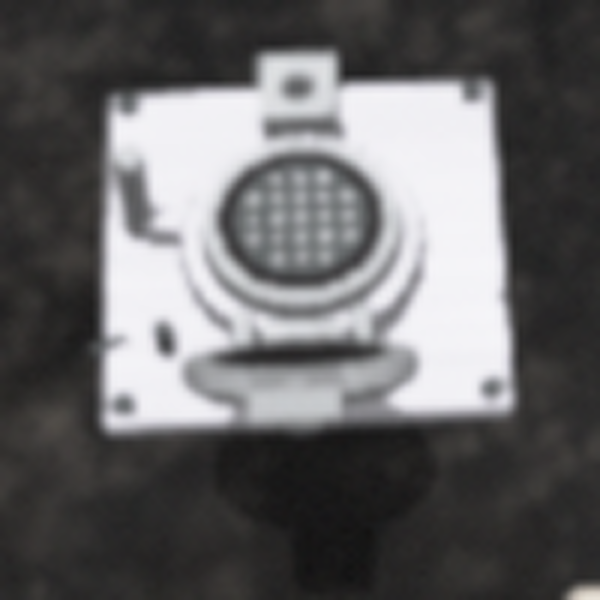

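View pics/c2.png

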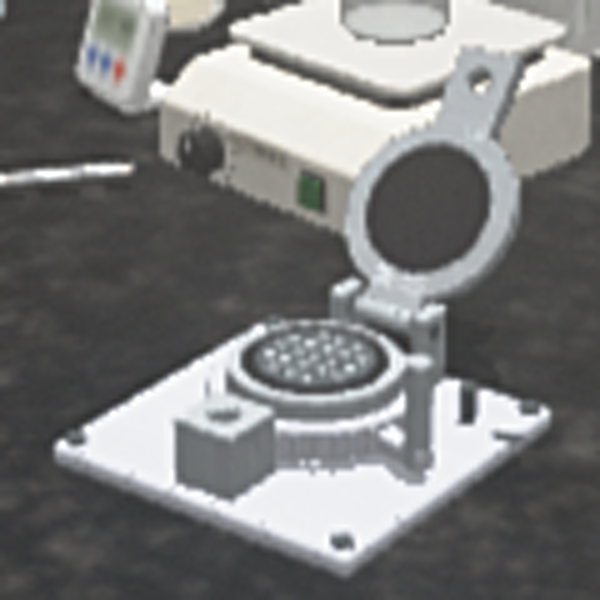

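View pics/c3.png

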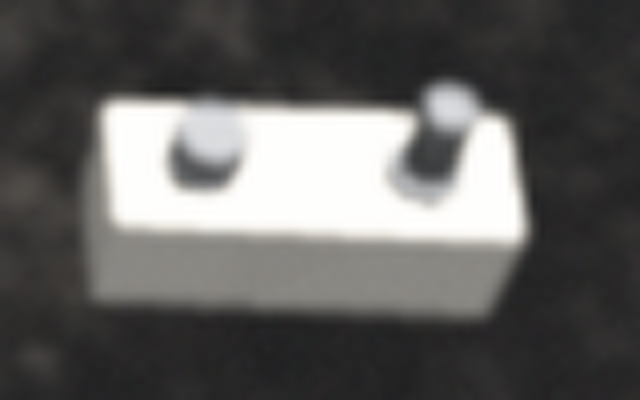

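View pics/c4.png

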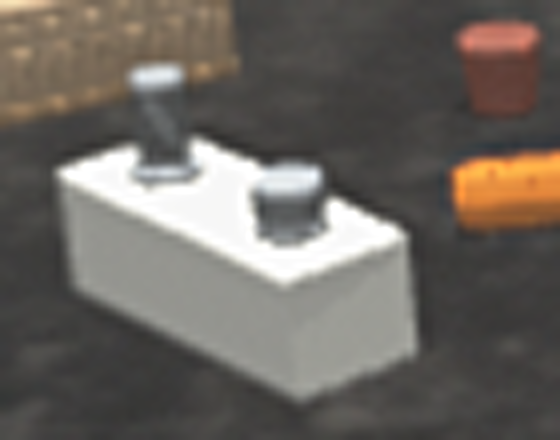

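```bash
python3 - <<'E'
from h import *
a=np.load('pics/side0.npz');b=np.load('pics/scene0.npz')
def fit(M,W):
    M=np.array(M,float);W=np.array(W)[:,:2];mc=M.mean(0);wc=W.mean(0)
    z=((M-mc)[:,0]+1j*(M-mc)[:,1]);w=((W-wc)[:,0]+1j*(W-wc)[:,1])
    th=np.angle((w*z.conj()).sum());R=np.array([[np.cos(th),-np.sin(th)],[np.sin(th),np.cos(th)]])
    t=wc-R@mc; return th,t,np.linalg.norm((M@R.T+t)-W,axis=1)
C=[(-85,-78),(-85,78),(70,78),(70,-78)]
px=[(107,92),(493,80),(515,410),(102,432)]
W=[onplane(a,240+(x+.5)/6-.5,190+(y+.5)/6-.5,10) for x,y in px]
print('side',fit(C,W))
px=[(350,565),(57,448),(270,322),(550,412)]
W2=[onplane(b,270+(x+.5)/5-.5,195+(y+.5)/5-.5,10) for x,y in px]
print('scene',fit(C,W2))
# pins tops
def s(x,y): return (400+x/8,180+y/8)
def c(x,y): return (175+x/8,210+y/8)
print('long',onplane(a,*s(451,104),74),onplane(b,*c(158,78),74),two(a,s(451,104),b,c(158,78)))
print('short',two(a,s(213,130),b,c(290,177)))
C=[(-22,-60),(-22,60),(22,60),(22,-60)]
print('stand side',fit(C,[onplane(a,*s(*q),40) for q in [(102,100),(510,117),(527,241),(115,230)]]))
print('post',two(a,(240+130/6,190+160/6),b,(270+421/5,195+360/5)))
print('depth',[depthpt(a,a['d'],*q) for q in [(262,217),(290,205)]])
def tt(x,y):return (240+x/6,190+y/6)
print('boss hole',onplane(a,*tt(297,88),40),onplane(b,270+223/5,195+413/5,40))
# lid hole : scene hole, with side tab
print('lid', depthpt(b,b['d'],270+500/5,195+85/5),depthpt(b,b['d'],270+430/5,195+205/5))
E
```

```text
side (np.float64(0.08192298865495348), array([571.49036575, -28.55005803]), array([1.98318219, 0.71579873, 0.11209802, 1.56948216]))
scene (np.float64(0.0896908881592083), array([568.25567512, -31.21489735]), array([0.37899755, 2.73471728, 2.0920646 , 2.45243217]))
long [489.1663061  354.92783135  74.        ] [486.42125002 349.6876088   74.        ] (array([488.85397242, 354.76114072,  72.49137438]), np.float64(1.750201403125885))
short (array([488.63164626, 289.1336693 ,  57.43930006]), np.float64(1.0835386213128766))
stand side (np.float64(-0.012155158652604572), array([489.20338945, 322.92529297]), array([2.32044949, 1.76888096, 0.94585432, 2.29974717]))
post (array([562.93795432, -92.2720963 ,  63.2485971 ]), np.float64(1.5935327068385012))
depth [array([563.44762736, -90.76331946,  63.46471287]), array([499.93462621, -33.22319918,  24.77103143])]
boss hole [510.05178561 -33.03778246  40.        ] [507.74811391 -33.85320669  40.        ]
lid [692.9297462  -32.210611   130.61053422] [652.38450997 -25.9443536   83.65697371]
```

Request:
play_rows:
  hand: 95
  targets:
    - {"linear":[-47,-19,0],"turn":-0.05}
    - {"linear":[-94,-38,0],"turn":-0.1}
    - {"linear":[-141,-57,0],"turn":-0.15}
    - {"linear":[-188,-76,0],"turn":-0.2}
    - {"linear":[-235,-95,0],"turn":-0.25}
    - {"linear":[-282,-114,0],"turn":-0.3}
    - {"linear":[-329,-133,0],"turn":-0.35}
    - {"linear":[-375,-152,0],"turn":-0.357}
    - {"linear":[-375,-152,0],"turn":-0.357}
    - {"linear":[-375,-152,0],"turn":-0.357}

```text
t: 1.4
eef_pos: [487.8, 355.1, 292.0]
tcp_rot: [-3.142, -0.001, -3.057]
ft_force: [-0.3, 0.3, 0.1]
opening: 1.0
```

```bash
cat > look.py <<'E'
import sys
from cell import env
from h import *
def look(n,tag):
    p=env.camera_params(n);s=env.state();im,d=env.read_camera(n)
    np.savez(f"pics/{n}{tag}.npz",im=im,d=d,**{k:np.array(v) for k,v in p.items()})
    cv2.imwrite(f"pics/{n}{tag}.png",im[:,:,::-1])
    print(n,tag,'t',s['t'],s['eef_pos'].round(1),s['tcp_rot'].round(4),s['ft_force'].round(1),s['opening'])
for n in sys.argv[2:]: look(n,sys.argv[1])
E
python3 look.py 1 wrist
```

```text
wrist 1 t 1.4 [487.8 355.1 292. ] [-3.1416e+00 -7.0000e-04 -3.0569e+00] [-0.3  0.3  0.1] 0.9996820898974486
```

View pics/wrist1.png

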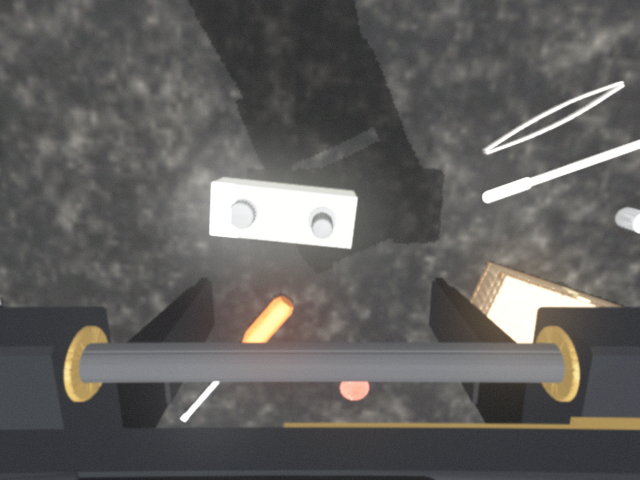

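```bash
python3 - <<'E'
from h import *
a=np.load('pics/wrist1.npz')
crop(a['im'],200,165,370,265,4,'pics/c5.png')
E
```

```text
(no output)
```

View pics/c5.png

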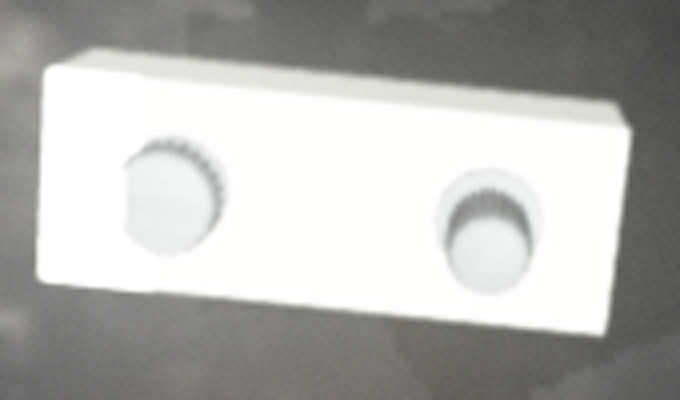

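```bash
python3 - <<'E'
from h import *
a=np.load('pics/wrist1.npz')
f=lambda x,y:(200+(x+.5)/4-.5,165+(y+.5)/4-.5)
print(onplane(a,*f(490,253),74),onplane(a,*f(490,208),44),onplane(a,*f(168,203),58))
W=[onplane(a,*f(*q),40) for q in [(45,65),(630,127),(605,335),(37,282)]]
print(np.array(W).round(1),np.mean(W,0))
s=np.load('pics/side0.npz')
print(proj(s,[480,0,-200]) )
E
```

```text
[488.68320712 356.53728126  74.        ] [486.12402945 356.3619967   44.        ] [487.72996069 292.20658423  58.        ]
[[465.  263.   40. ]
 [467.4 383.9  40. ]
 [512.5 383.4  40. ]
 [511.2 262.   40. ]] [489.01925726 323.05883832  40.        ]
[[305.90561291 246.10391369]]
```

Request:
play_rows:
  targets:
    - {"linear":[-1,-57,0],"turn":0}
    - {"linear":[-2,-114,0],"turn":0}
    - {"linear":[-3,-171,0],"turn":0}
    - {"linear":[-4,-228,0],"turn":0}
    - {"linear":[-5,-285,0],"turn":0}
    - {"linear":[-6,-342,0],"turn":0}
    - {"linear":[-8,-399,0],"turn":0}
    - {"linear":[-9,-454,0],"turn":0}
    - {"linear":[-9,-454,0],"turn":0}
    - {"linear":[-9,-454,0],"turn":0}

```text
t: 2.7
eef_pos: [535.6, -95.5, 292.2]
tcp_rot: [3.141, -0.0, -3.056]
ft_force: [-0.2, 0.4, -0.8]
opening: 0.999
```

```bash
python3 look.py 2 wrist
```

```text
wrist 2 t 2.7 [535.6 -95.5 292.2] [ 3.1412e+00 -2.0000e-04 -3.0557e+00] [-0.2  0.4 -0.8] 0.9985646321825844
```

View pics/wrist2.png

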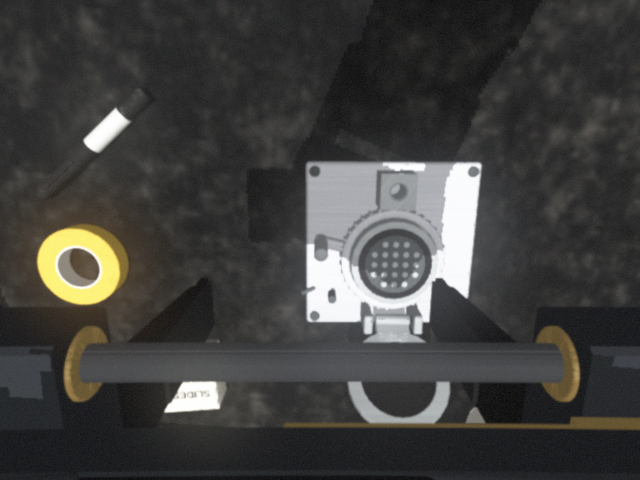

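```bash
python3 - <<'E'
from h import *
a=np.load('pics/wrist2.npz')
crop(a['im'],295,150,495,340,4,'pics/c6.png')
E
```

```text
(no output)
```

View pics/c6.png

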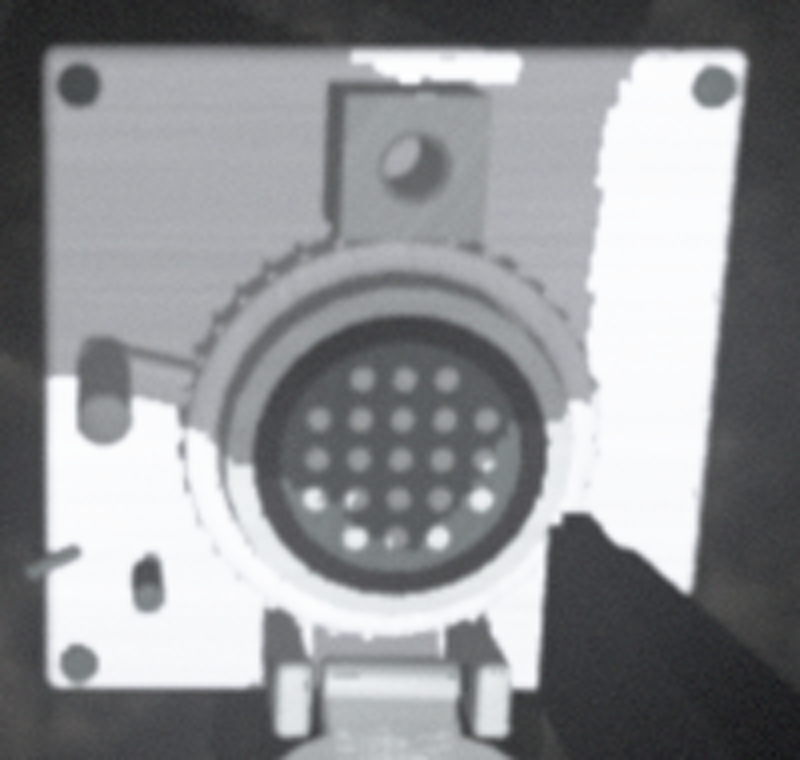

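```bash
python3 - <<'E'
from h import *
a=np.load('pics/wrist2.npz')
f=lambda x,y:(295+(x+.5)/4-.5,150+(y+.5)/4-.5)
for n,q,z in [('A',(43,47),10),('B',(748,48),10),('C',(47,688),10),('O',(402,453),40),('hole',(415,167),40),('post',(105,421),65),('stud',(148,600),28)]:
    print(n,onplane(a,*f(*q),z).round(1))
A,B,C=[onplane(a,*f(*q),10)[:2] for q in [(43,47),(748,48),(47,688)]]
print(np.linalg.norm(B-A),np.linalg.norm(C-A),np.arctan2(*(C-A)[::-1]),np.arctan2(*(B-A)[::-1])-np.pi/2)
O=onplane(a,*f(402,453),40)[:2];H=onplane(a,*f(415,167),40)[:2]
print(np.linalg.norm(O-H),np.arctan2(*(O-H)[::-1]))
th=.085;R=np.array([[np.cos(th),-np.sin(th)],[np.sin(th),np.cos(th)]])
print('origin from A',A-R@[-85,-78],'B',B-R@[-85,78],'C',C-R@[70,-78],'H',H+R@[63,0])
E
```

```text
A [ 492.8 -112.4   10. ]
B [479.9  42.1  10. ]
C [646.8 -99.6  10. ]
O [570.1 -27.4  40. ]
hole [508.2 -33.   40. ]
post [560.9 -92.7  65. ]
stud [614.  -78.3  28. ]
155.07383350117146 154.47143841330012 0.08304174113593969 0.08363955929486111
62.1017727234101 0.08990999426326893
origin from A [570.90313296 -27.48450667] B [571.19198156 -28.38956164] C [570.40186566 -27.83080824] H [571.00405788 -27.65282459]
```

Request:
play_rows:
  hand: 0
  targets:
    - {"linear":[4,0,30]}
    - {"linear":[4,0,60]}
    - {"linear":[4,0,90]}
    - {"linear":[4,0,110]}
    - {"linear":[4,0,125]}
    - {"linear":[4,0,125]}
    - {"linear":[4,0,125]}

```text
validation failed for argument at $.ta...
```

Request:
play_rows:
  hand: 0
  targets:
    - {"linear":[4,0,30],"turn":0}
    - {"linear":[4,0,60],"turn":0}
    - {"linear":[4,0,90],"turn":0}
    - {"linear":[4,0,110],"turn":0}
    - {"linear":[4,0,125],"turn":0}
    - {"linear":[4,0,125],"turn":0}
    - {"linear":[4,0,125],"turn":0}

```text
t: 3.62
eef_pos: [532.1, -96.6, 167.9]
tcp_rot: [-3.141, 0.001, -3.056]
ft_force: [-0.3, -0.1, 0.9]
opening: 0.319
```

Request:
play_rows:
  targets:
    - {"linear":[0,0,0],"turn":0}
    - {"linear":[0,0,15],"turn":0}
    - {"linear":[0,0,35],"turn":0}
    - {"linear":[0,0,54],"turn":0}
    - {"linear":[-6,0,54],"turn":0}
    - {"linear":[-12,0,54],"turn":0}
    - {"linear":[-17,0,54],"turn":0}
    - {"linear":[-22,0,54],"turn":0}
    - {"linear":[-27,0,54],"turn":0}
    - {"linear":[-32,0,54],"turn":0}
    - {"linear":[-37,0,54],"turn":0}
    - {"linear":[-42,0,54],"turn":0}
    - {"linear":[-46,0,54],"turn":0}
    - {"linear":[-50,0,54],"turn":0}
    - {"linear":[-50,0,54],"turn":0}

```text
t: 5.5
eef_pos: [582.0, -92.7, 113.2]
tcp_rot: [-3.141, 0.001, -3.056]
ft_force: [0.1, 0.5, 0.1]
opening: 0.004
```

```bash
python3 look.py 3 wrist scene side
```

```text
wrist 3 t 5.5 [582.  -92.7 113.2] [-3.1415e+00  5.0000e-04 -3.0563e+00] [0.1 0.5 0.1] 0.004332668209183195
scene 3 t 5.55 [581.9 -92.7 113.3] [-3.1414e+00  6.0000e-04 -3.0563e+00] [ 0.1 -0.2 -0.1] 0.005171746060013343
side 3 t 5.6 [581.8 -92.8 113.3] [-3.1414e+00  5.0000e-04 -3.0564e+00] [ 0.2 -0.4  0.6] 0.0031301887099358617
```

View pics/wrist3.png

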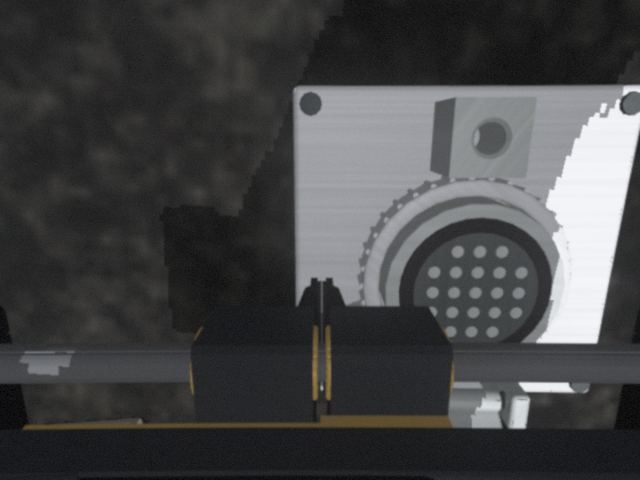

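View pics/scene3.png

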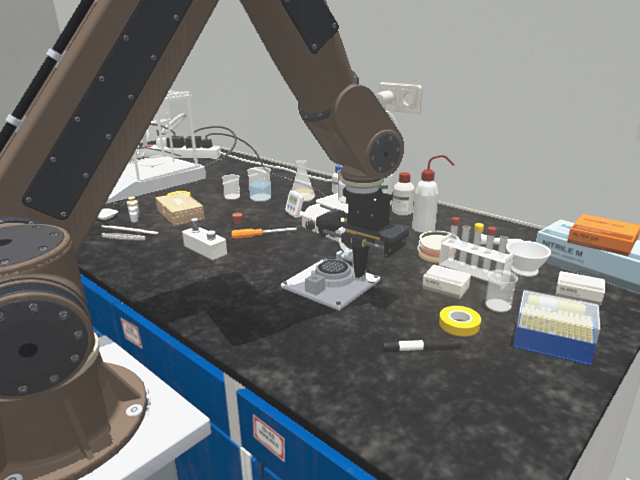

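Request:
play_rows:
  targets:
    - {"linear":[-2,0,0],"turn":0}
    - {"linear":[-4,0,0],"turn":0}
    - {"linear":[-5,0,0],"turn":0}
    - {"linear":[-6,0,0],"turn":0}
    - {"linear":[-6,0,0],"turn":0}

```text
t: 6.28
eef_pos: [585.9, -92.2, 113.1]
tcp_rot: [3.141, -0.005, -3.056]
ft_force: [-11.0, -2.5, 6.1]
opening: 0.005
```

Request:
play_rows:
  targets:
    - {"linear":[-0.5,0,0],"turn":0}
    - {"linear":[-1,0,0],"turn":0}
    - {"linear":[-1,0,0],"turn":0}

```text
t: 6.65
eef_pos: [586.1, -92.2, 113.0]
tcp_rot: [3.14, -0.007, -3.056]
ft_force: [-16.8, -5.2, 9.7]
opening: 0.005
```

Request:
play_rows:
  targets:
    - {"linear":[7,0,0],"turn":0}
    - {"linear":[14,0,0],"turn":0}
    - {"linear":[25,0,-30],"turn":0}
    - {"linear":[35,0,-80],"turn":0}
    - {"linear":[45,0,-130],"turn":0}
    - {"linear":[50,0,-180],"turn":0}
    - {"linear":[50,0,-180],"turn":0}
    - {"linear":[50,0,-180],"turn":0}

```text
t: 7.65
eef_pos: [538.5, -96.3, 292.7]
tcp_rot: [3.141, -0.0, -3.056]
ft_force: [-0.5, -0.6, -1.0]
opening: 0.004
```

```bash
python3 look.py 4 wrist scene side; python3 - <<'E'
from h import *
a=np.load('pics/wrist4.npz')
crop(a['im'],295,150,495,340,4,'pics/c7.png')
# heights map from side
s=np.load('pics/side0.npz')
for (u,v) in [(330,292),(345,295),(370,310),(390,310),(375,330),(410,295),(283,390),(283,405),(240,340),(290,270),(291,258),(232,340),(205,325),(180,305)]:
    print((u,v),depthpt(s,s['d'],u,v).round(0))
b=np.load('pics/scene4.npz');crop(b['im'],270,195,390,315,5,'pics/c8.png')
E
```

```text
wrist 4 t 7.65 [538.5 -96.3 292.7] [ 3.1414e+00 -1.0000e-04 -3.0564e+00] [-0.5 -0.6 -1. ] 0.004457423741459047
scene 4 t 7.7 [538.5 -96.3 292.1] [ 3.1409e+00 -1.3000e-03 -3.0564e+00] [0.5 0.2 0.1] 0.007624173020256716
side 4 t 7.75 [538.5 -96.3 291.9] [ 3.1407e+00 -1.9000e-03 -3.0564e+00] [-0.6  0.2 -0.4] 0.0023610147822420474
(330, 292) [715.  67.   0.]
(345, 295) [750.  96.  63.]
(370, 310) [808. 139. 127.]
(390, 310) [819. 171. 154.]
(375, 330) [847. 146. 129.]
(410, 295) [715. 243.  -3.]
(283, 390) [965.  -9. 164.]
(283, 405) [980. -10. 130.]
(240, 340) [ 842. -110.   39.]
(290, 270) [664. -24.   2.]
(291, 258) [708. -13. 136.]
(232, 340) [ 842. -127.   36.]
(205, 325) [ 803. -192.   12.]
(180, 305) [ 801. -219.  108.]
```

View pics/c7.png

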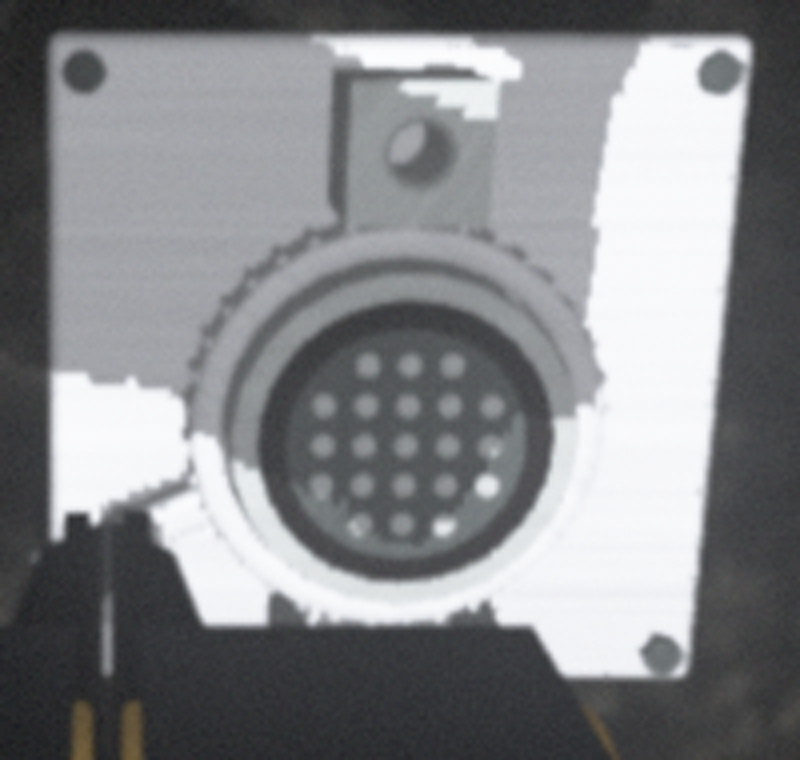

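View pics/c8.png

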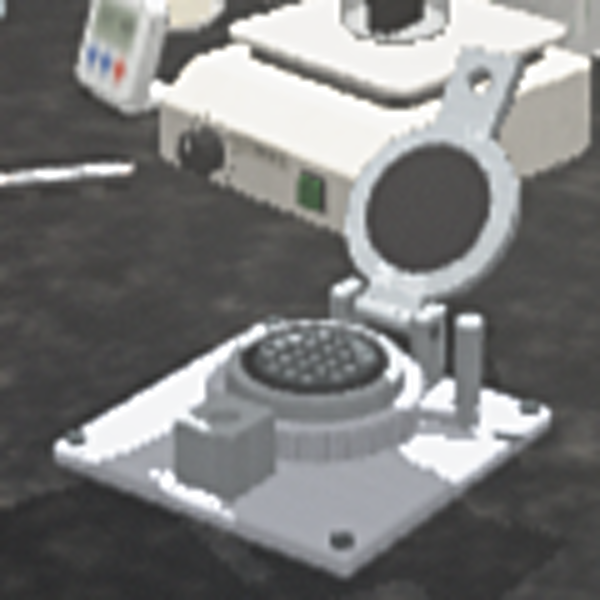

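```bash
python3 - <<'E'
from h import *
b=np.load('pics/scene4.npz')
P=onplane(b,270+468.5/5-.4,195+320/5-.4,65);print(P)
th=.085;R=np.array([[np.cos(th),-np.sin(th)],[np.sin(th),np.cos(th)]]);O=np.array([570.8,-27.9])
L=lambda W:R.T@(np.array(W)[:2]-O)
q=L(P);print(q,np.hypot(*q),np.arctan2(-q[1],-q[0])-1.047)
for c in (.8,.89,.96):
    a=1.047+c;X=R@[-66*np.cos(a),-66*np.sin(a)]+O;print(c,X,(proj(b,[*X,65])-[270,195])*5)
# check offset of scene: boss hole
X=R@[-63,0]+O;print('hole proj',(proj(b,[*X,40])-[270,195])*5,'seen 223,413')
for (x,y) in [(500,90),(495,110),(455,100),(430,140),(370,180),(430,275)]:
    W=depthpt(b,b['d'],270+x/5,195+y/5);l=L(W);print((x,y),l.round(1),W[2].round(1),np.arctan2(W[2]-40,-(l[0]-52)))
E
```

```text
[603.2127854  -85.32377688  65.        ]
[ 27.4206191  -59.96822873] 65.93996366405416 0.9526649938626472
0.8 [594.12443245 -89.6411601 ] [[461.28024752 328.23198806]]
0.89 [599.57923815 -87.29491099] [[464.88662529 322.24091282]]
0.96 [603.66300699 -85.13655101] [[466.80651203 317.51600549]]
hole proj [[222.38751895 412.2962676 ]] seen 223,413
(500, 90) [122.  -14.3] 127.9 2.243419107959885
(495, 110) [119.6 -13.5] 118.9 2.279482446759366
(455, 100) [112.4   3.2] 122.2 2.204762789568756
(430, 140) [100.8   8.5] 105.3 2.2121171048331307
(370, 180) [85.1 30.2] 85.7 2.197263007759969
(430, 275) [ 63.9 -17.3] 59.3 2.123843600458795
```

Request:
play_rows:
  targets:
    - {"linear":[-50,16,0],"turn":0}
    - {"linear":[-100,32,0],"turn":0}
    - {"linear":[-150,48,0],"turn":0}
    - {"linear":[-200,65,0],"turn":0}
    - {"linear":[-203,65,40],"turn":0}
    - {"linear":[-203,65,75],"turn":0}
    - {"linear":[-203,65,90],"turn":0}
    - {"linear":[-203,65,90],"turn":0}
    - {"linear":[-203,65,90],"turn":0}

```text
t: 8.93
eef_pos: [736.0, -14.4, 204.7]
tcp_rot: [-3.141, 0.002, -3.057]
ft_force: [-0.6, 0.2, -0.7]
opening: 0.004
```

```bash
python3 look.py 5 scene side; python3 - <<'E'
from h import *
b=np.load('pics/scene5.npz');crop(b['im'],250,120,410,320,4,'pics/c9.png')
from cell import env
s=env.state()['eef_pos']
th=.085;R=np.array([[np.cos(th),-np.sin(th)],[np.sin(th),np.cos(th)]]);O=np.array([570.8,-27.9])
print(R.T@(s[:2]-O),s[2]-78)
E
```

```text
scene 5 t 8.925 [736.  -14.4 204.7] [-3.1413e+00  2.0000e-03 -3.0565e+00] [-0.6  0.2 -0.7] 0.004414482134158636
side 5 t 8.975 [736.  -14.4 204.9] [-3.1413e+00  2.4000e-03 -3.0566e+00] [-0.3 -0.6  0.2] 0.004742226842674257
[165.64117968  -0.54911501] 126.8015032544497
```

View pics/c9.png

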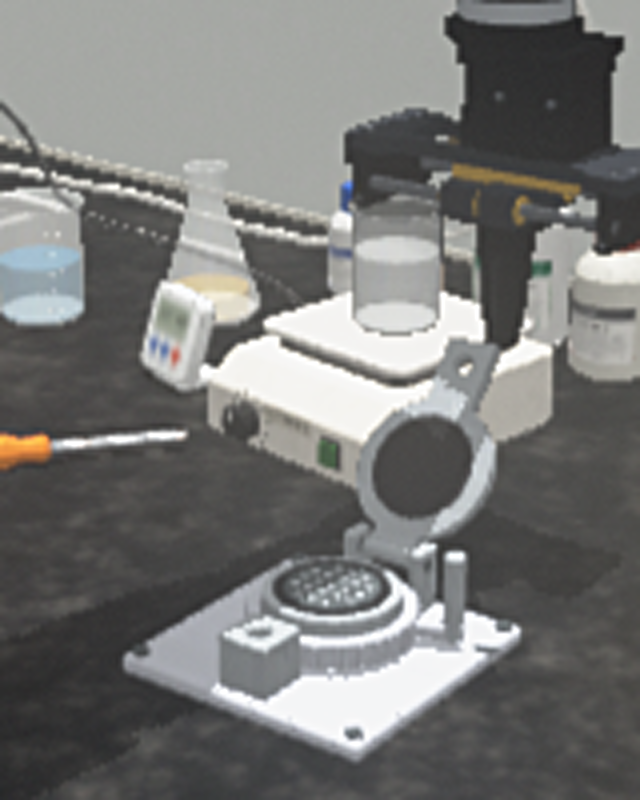

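Request:
play_rows:
  targets:
    - {"linear":[19,0,1],"turn":0}
    - {"linear":[29,0,-6],"turn":0}
    - {"linear":[40,0,-12],"turn":0}
    - {"linear":[52,0,-17],"turn":0}
    - {"linear":[64,0,-22],"turn":0}
    - {"linear":[77,0,-26],"turn":0}
    - {"linear":[94,0,-28],"turn":0}
    - {"linear":[107,0,-30],"turn":0}
    - {"linear":[119,0,-29],"turn":0}
    - {"linear":[137,0,-26],"turn":0}
    - {"linear":[148,0,-22],"turn":0}
    - {"linear":[158,0,-17],"turn":0}
    - {"linear":[158,0,-17],"turn":0}

```text
t: 10.65
eef_pos: [577.4, -27.8, 219.8]
tcp_rot: [3.141, -0.001, -3.057]
ft_force: [-0.2, 0.4, 0.1]
opening: 0.005
```

```bash
python3 look.py 6 scene; python3 - <<'E'
from h import *
b=np.load('pics/scene6.npz');crop(b['im'],250,120,410,320,4,'pics/c10.png')
E
```

```text
scene 6 t 10.65 [577.4 -27.8 219.8] [ 3.1412e+00 -1.4000e-03 -3.0565e+00] [-0.2  0.4  0.1] 0.004742541132151646
```

View pics/c10.png

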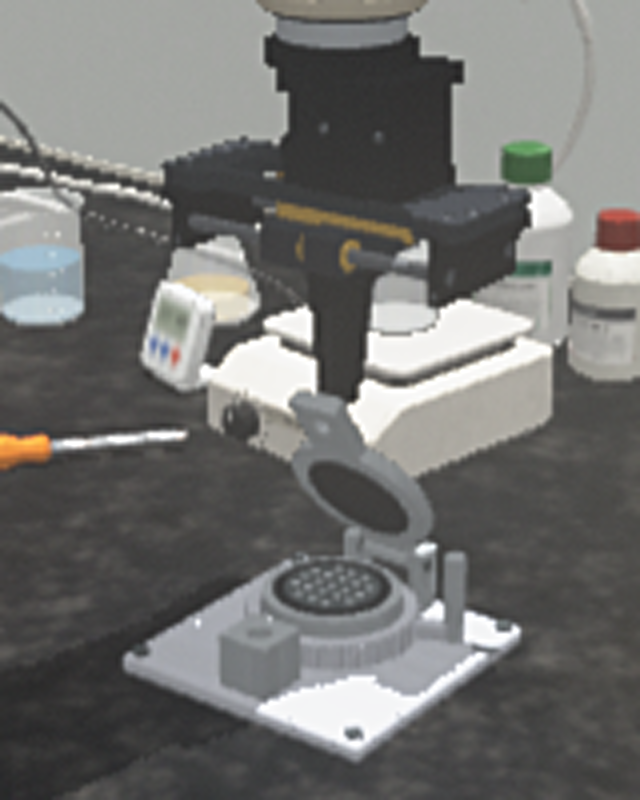

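Request:
play_rows:
  targets:
    - {"linear":[10,0,6],"turn":0}
    - {"linear":[20,0,13],"turn":0}
    - {"linear":[28,0,21],"turn":0}
    - {"linear":[36,0,29],"turn":0}
    - {"linear":[43,0,39],"turn":0}
    - {"linear":[49,0,49],"turn":0}
    - {"linear":[54,0,60],"turn":0}
    - {"linear":[58,0,71],"turn":0}
    - {"linear":[60,0,80],"turn":0}
    - {"linear":[61,0,86],"turn":0}
    - {"linear":[62,0,90],"turn":0}
    - {"linear":[62,0,92],"turn":0}
    - {"linear":[62,0,92],"turn":0}

```text
t: 12.32
eef_pos: [516.4, -33.0, 128.2]
tcp_rot: [3.142, 0.0, -3.056]
ft_force: [0.7, 0.1, 0.4]
opening: 0.002
```

Request:
play_rows:
  targets:
    - {"linear":[0,0,1],"turn":0}
    - {"linear":[0,0,2],"turn":0}
    - {"linear":[0,0,2],"turn":0}
    - {"linear":[0,0,2],"turn":0}

```text
t: 12.82
eef_pos: [516.5, -33.0, 127.6]
tcp_rot: [-3.141, 0.001, -3.056]
ft_force: [-4.7, 0.6, 18.2]
opening: 0.005
```

Request:
play_rows:
  hand: 50
  targets:
    - {"linear":[0,0,-40],"turn":0}
    - {"linear":[0,0,-80],"turn":0}
    - {"linear":[0,30,-100],"turn":0}
    - {"linear":[-1,85,-110],"turn":0}
    - {"linear":[-2,140,-110],"turn":0}
    - {"linear":[-3,195,-110],"turn":0}
    - {"linear":[-4,250,-110],"turn":0}
    - {"linear":[-5,305,-110],"turn":0}
    - {"linear":[-5,360,-110],"turn":0}
    - {"linear":[-5,390,-110],"turn":0}
    - {"linear":[-5,390,-110],"turn":0}
    - {"linear":[-5,390,-110],"turn":0}

```text
t: 14.32
eef_pos: [488.1, 355.4, 236.2]
tcp_rot: [-3.141, -0.0, -3.056]
ft_force: [0.4, -0.1, 0.1]
opening: 0.53
```

```bash
python3 look.py 7 wrist scene side; python3 - <<'E'
from h import *
b=np.load('pics/scene7.npz');crop(b['im'],270,205,390,305,6,'pics/c11.png')
E
```

```text
wrist 7 t 14.325 [488.1 355.4 236.2] [-3.1414e+00 -2.0000e-04 -3.0563e+00] [ 0.4 -0.1  0.1] 0.5303324813604339
scene 7 t 14.375 [488.2 355.1 236.3] [-3.1415e+00 -1.0000e-04 -3.0571e+00] [ 0.7 -0.2 -0.1] 0.5277674428818194
side 7 t 14.425 [488.3 355.  236.4] [-3.1415 -0.     -3.0575] [0.2 0.7 0.3] 0.5214949471412701
```

View pics/wrist7.png

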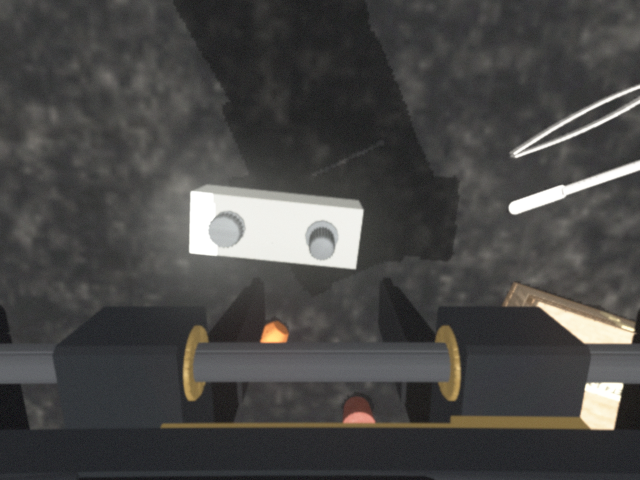

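View pics/c11.png

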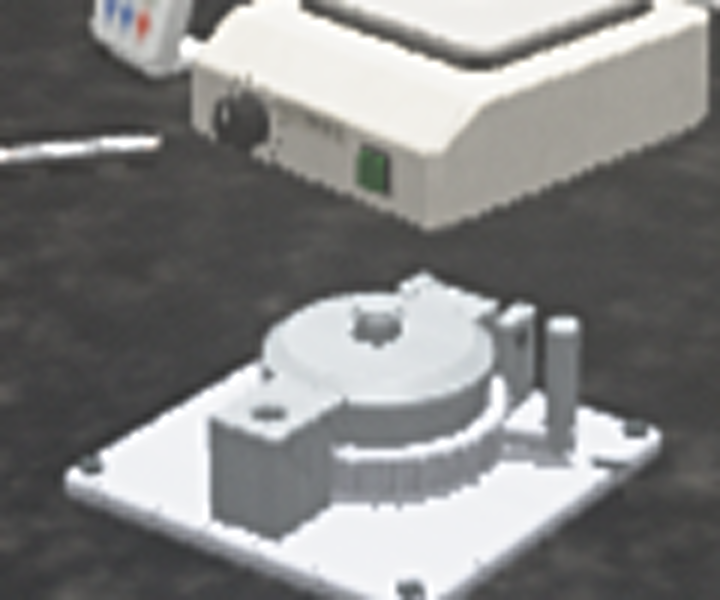

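```bash
python3 - <<'E'
from h import *
a=np.load('pics/wrist7.npz')
crop(a['im'],280,200,370,280,8,'pics/c12.png')
E
```

```text
(no output)
```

View pics/c12.png

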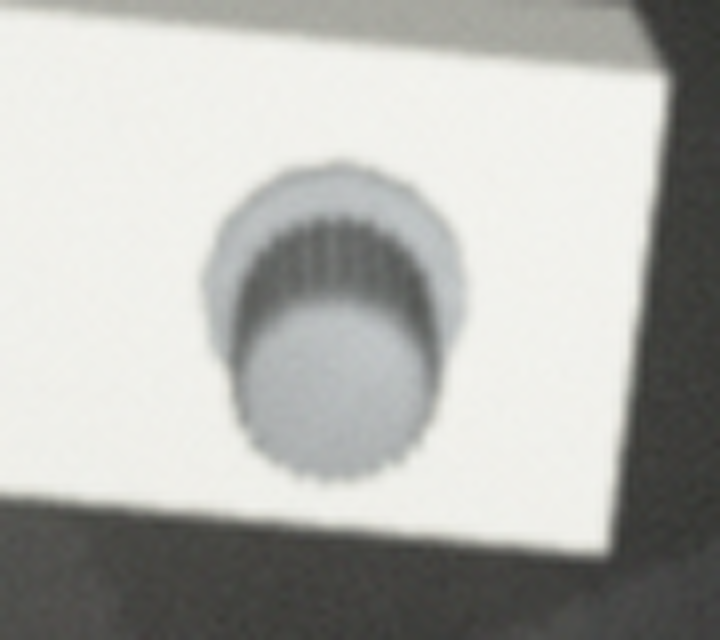

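```bash
python3 - <<'E'
from h import *
a=np.load('pics/wrist7.npz')
f=lambda x,y:(280+(x+.5)/8-.5,200+(y+.5)/8-.5)
print(onplane(a,*f(336,385),74),onplane(a,*f(335,290),44))
E
```

```text
[488.83153142 356.41101403  74.        ] [488.71471709 356.3130894   44.        ]
```

Request:
play_rows:
  targets:
    - {"linear":[-0.7,1.1,30],"turn":0}
    - {"linear":[-0.7,1.1,60],"turn":0}
    - {"linear":[-0.7,1.1,85],"turn":0}
    - {"linear":[-0.7,1.1,100],"turn":0}
    - {"linear":[-0.7,1.1,108],"turn":0}
    - {"linear":[-0.7,1.1,111],"turn":0}
    - {"linear":[-0.7,1.1,111],"turn":0}

```text
t: 15.35
eef_pos: [488.9, 357.2, 125.7]
tcp_rot: [3.141, 0.001, -3.056]
ft_force: [0.3, 0.1, -0.2]
opening: 0.525
```

Request:
play_rows:
  hand: 0
  targets:
    - {"linear":[0,0,0],"turn":0}
    - {"linear":[0,0,0],"turn":0}
    - {"linear":[0,0,0],"turn":0}
    - {"linear":[0,0,0],"turn":0}
    - {"linear":[0,0,0],"turn":0}
    - {"linear":[0,0,0],"turn":0}
    - {"linear":[0,0,0],"turn":0}

```text
t: 16.23
eef_pos: [488.8, 357.1, 125.4]
tcp_rot: [3.142, 0.0, -3.056]
ft_force: [-0.3, -0.7, 3.0]
opening: 0.164
```

Request:
play_rows:
  targets:
    - {"linear":[0,0,-20],"turn":0}
    - {"linear":[0,0,-50],"turn":0}
    - {"linear":[0,0,-85],"turn":0}
    - {"linear":[2,-40,-100],"turn":0}
    - {"linear":[4,-95,-100],"turn":0}
    - {"linear":[6,-150,-100],"turn":0}
    - {"linear":[8,-205,-100],"turn":0}
    - {"linear":[10,-260,-100],"turn":0}
    - {"linear":[12,-315,-100],"turn":0}
    - {"linear":[14,-345,-100],"turn":0}
    - {"linear":[14,-350,-100],"turn":0}
    - {"linear":[14,-350,-100],"turn":0}
    - {"linear":[14,-350,-100],"turn":0}

```text
t: 17.85
eef_pos: [504.5, 8.3, 225.2]
tcp_rot: [3.141, -0.0, -3.055]
ft_force: [0.2, 0.6, -0.9]
opening: 0.167
```

```bash
python3 look.py 8 wrist scene side;  python3 - <<'E'
from h import *
b=np.load('pics/scene8.npz');crop(b['im'],260,140,380,300,5,'pics/c13.png')
E
```

```text
wrist 8 t 17.85 [504.5   8.3 225.2] [ 3.1413 -0.     -3.0552] [ 0.2  0.6 -0.9] 0.16665239619016708
scene 8 t 17.9 [504.5   8.3 225.2] [ 3.1414  0.     -3.055 ] [-0.8  0.3  0. ] 0.16222691823098095
side 8 t 17.95 [504.5   8.2 225.2] [ 3.1414  0.     -3.0549] [ 0.3  0.1 -1. ] 0.1625194381731574
```

View pics/wrist8.png

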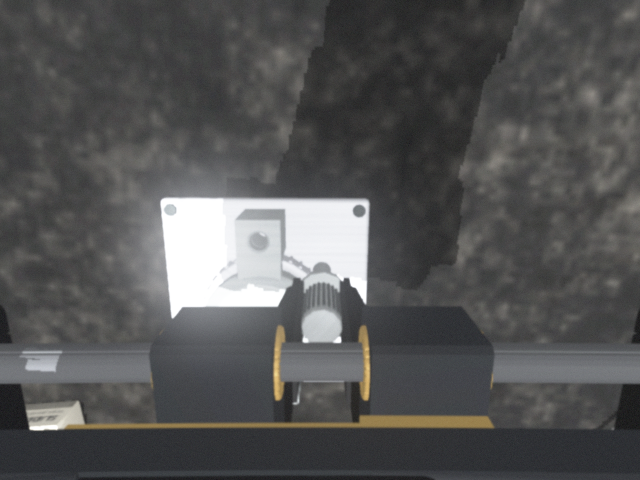

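View pics/c13.png

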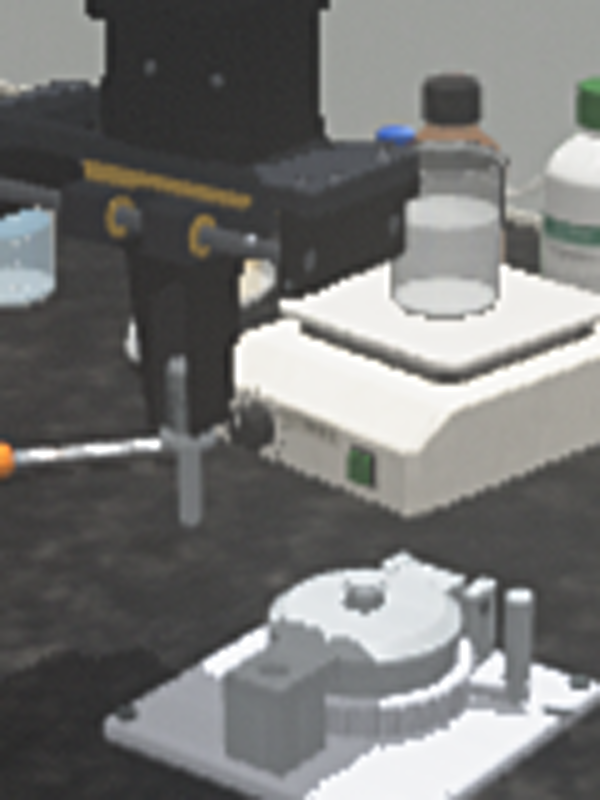

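```bash
python3 - <<'E'
from h import *
a=np.load('pics/wrist8.npz')
crop(a['im'],225,195,365,355,5,'pics/c14.png')
E
```

```text
(no output)
```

View pics/c14.png

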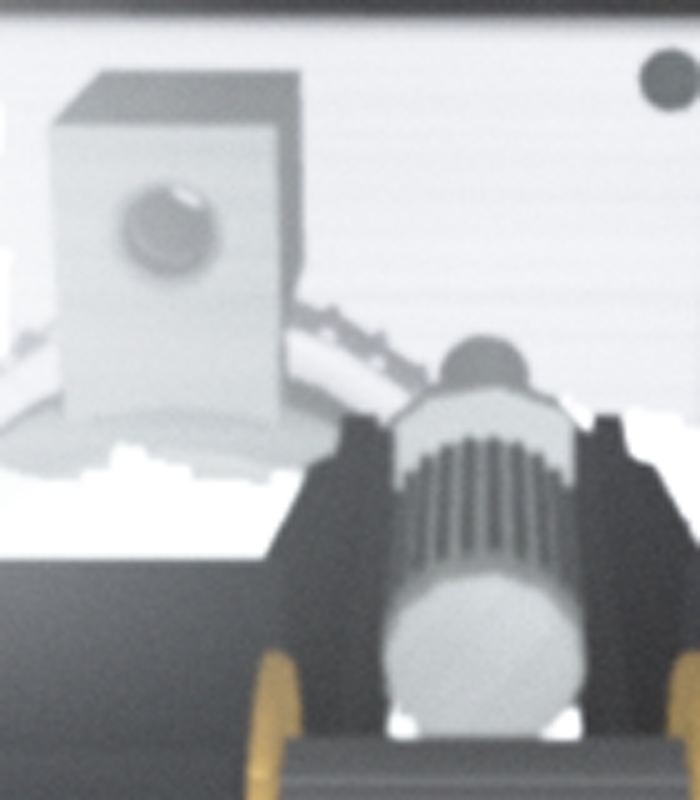

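```bash
python3 - <<'E'
from h import *
a=np.load('pics/wrist8.npz')
f=lambda x,y:(225+(x+.5)/5-.5,195+(y+.5)/5-.5)
print('hole',onplane(a,*f(169,230),50),'tip',onplane(a,*f(485,378),103.8),'top',onplane(a,*f(485,660),173.8))
# tab edges left/right near hole
l=onplane(a,*f(54,230),50);r=onplane(a,*f(276,230),50);print(l,r,(l+r)/2,np.linalg.norm(l-r))
fr=onplane(a,*f(165,124),50);print(fr)
s=proj(a,[[504.5,8.3,103.8],[504.5,8.3,173.8]]);print((s-[225,195])*5)
b=np.load('pics/scene8.npz')
print('scene hole',onplane(b,260+277/5,140+668/5,50))
E
```

```text
hole [507.78230061 -32.47310343  50.        ] tip [506.30665173   9.44175962 103.8       ] top [504.6571739   9.2582925 173.8      ]
[509.10930519 -47.64076973  50.        ] [506.54626247 -18.34358911  50.        ] [507.82778383 -32.99217942  50.        ] 29.409079903263283
[493.47813677 -33.678107    50.        ]
[[473.91941971 359.31661212]
 [470.53783075 655.09340363]]
scene hole [507.94429646 -36.09582764  50.        ]
```

```bash
python3 - <<'E'
from h import *
b=np.load('pics/scene8.npz');crop(b['im'],285,200,315,255,14,'pics/c15.png')
for n,x0,y0,k in (('scene',285,200,14),('side',0,0,1)):
    q=np.load(f'pics/{n}8.npz')
    print(n,(proj(q,[[504.5,8.3,z] for z in (173.8,139.8,103.8)])-[x0,y0])*k, (proj(q,[[506.5,8.3,z] for z in (103.8,)])-[x0,y0])*k)
q=np.load('pics/side8.npz');crop(q['im'],280,160,350,220,10,'pics/c16.png')
E
```

```text
scene [[169.09658354 172.38336395]
 [175.84657346 393.02905519]
 [182.76657782 619.91637262]] [[192.36001788 615.66605695]]
side [[305.99472596 165.78037212]
 [306.28581367 176.11243823]
 [306.57599214 186.41176572]] [[306.5386243  187.11175134]]
```

View pics/c15.png

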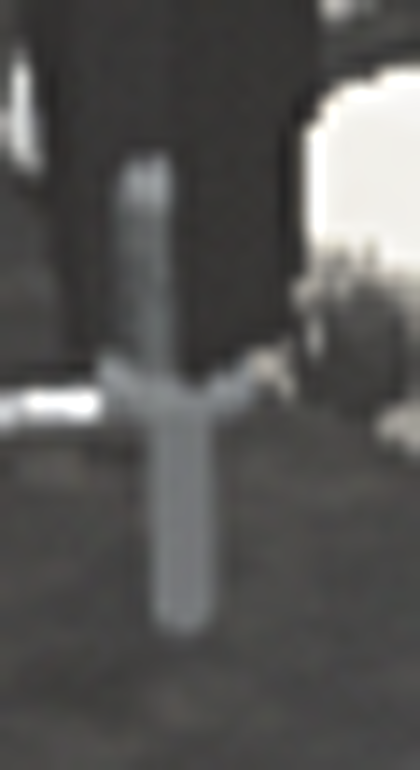

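Request:
play_rows:
  targets:
    - {"linear":[0.3,-20,0],"turn":0}
    - {"linear":[0.6,-42.2,0],"turn":0}
    - {"linear":[0.6,-42.2,20],"turn":0}
    - {"linear":[0.6,-42.2,40],"turn":0}
    - {"linear":[0.6,-42.2,49],"turn":0}
    - {"linear":[0.6,-42.2,49],"turn":0}
    - {"linear":[0.6,-42.2,49],"turn":0}

```text
t: 18.88
eef_pos: [507.8, -34.8, 176.8]
tcp_rot: [-3.141, 0.001, -3.056]
ft_force: [0.0, -0.1, -1.0]
opening: 0.159
```

```bash
python3 look.py 9 wrist scene;  python3 - <<'E'
from h import *
b=np.load('pics/scene9.npz');crop(b['im'],285,220,345,280,10,'pics/c17.png')
b=np.load('pics/wrist9.npz');crop(b['im'],260,180,380,330,4,'pics/c18.png')
E
```

```text
wrist 9 t 18.875 [507.8 -34.8 176.8] [-3.1415e+00  8.0000e-04 -3.0561e+00] [ 0.  -0.1 -1. ] 0.1593192290791715
scene 9 t 18.925 [507.8 -34.8 176.8] [-3.1414e+00  1.0000e-03 -3.0561e+00] [ 0.5 -0.4 -1.7] 0.1634328289715166
```

View pics/c17.png

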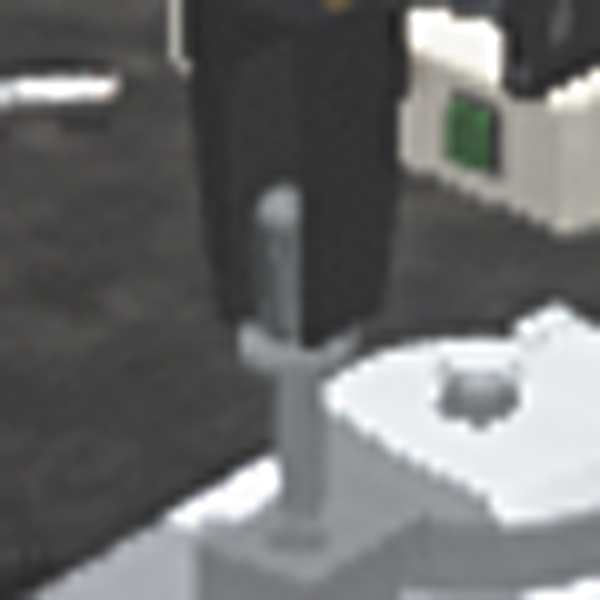

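View pics/c18.png

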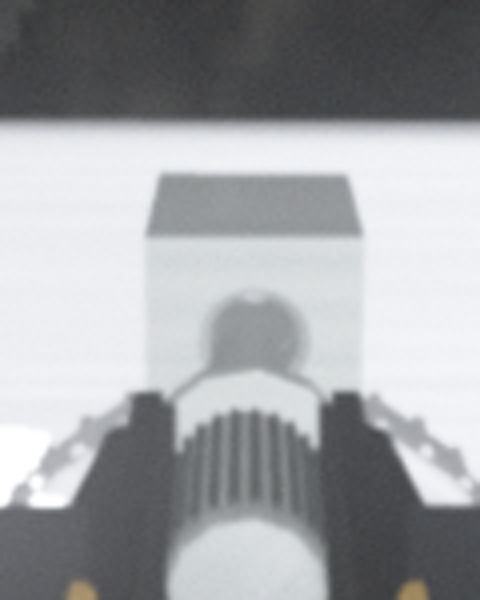

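Request:
play_rows:
  targets:
    - {"linear":[0.3,1,0],"turn":0}
    - {"linear":[0.3,1,0],"turn":0}
    - {"linear":[0.3,1,4],"turn":0}
    - {"linear":[0.3,1,7],"turn":0}
    - {"linear":[0.3,1,9],"turn":0}
    - {"linear":[0.3,1,9],"turn":0}

```text
t: 19.73
eef_pos: [507.1, -33.9, 167.0]
tcp_rot: [3.141, -0.0, -3.056]
ft_force: [0.3, 0.1, -0.3]
opening: 0.166
```

Request:
play_rows:
  targets:
    - {"linear":[0,0,3],"turn":0}
    - {"linear":[0,0,6],"turn":0}
    - {"linear":[0,0,9],"turn":0}
    - {"linear":[0,0,12],"turn":0}
    - {"linear":[0,0,12],"turn":0}

```text
t: 20.35
eef_pos: [507.1, -33.9, 155.0]
tcp_rot: [3.141, -0.0, -3.056]
ft_force: [0.6, -0.7, -1.0]
opening: 0.161
```

Request:
play_rows:
  targets:
    - {"linear":[0,0,4],"turn":0}
    - {"linear":[0,0,8],"turn":0}
    - {"linear":[0,0,12],"turn":0}
    - {"linear":[0,0,15],"turn":0}
    - {"linear":[0,0,17],"turn":0}
    - {"linear":[0,0,17],"turn":0}

```text
t: 21.1
eef_pos: [507.1, -33.9, 138.1]
tcp_rot: [3.141, -0.0, -3.056]
ft_force: [0.2, 0.0, -0.1]
opening: 0.162
```

Free entry. Now press gently until seated.

Request:
play_rows:
  targets:
    - {"linear":[0,0,1],"turn":0}
    - {"linear":[0,0,2],"turn":0}
    - {"linear":[0,0,2.7],"turn":0}
    - {"linear":[0,0,2.7],"turn":0}
    - {"linear":[0,0,2.7],"turn":0}

```text
t: 21.72
eef_pos: [507.2, -33.9, 135.5]
tcp_rot: [3.142, 0.0, -3.056]
ft_force: [-0.7, -0.2, -1.2]
opening: 0.161
```

Request:
play_rows:
  targets:
    - {"linear":[0,0,0.4],"turn":0}
    - {"linear":[0,0,0.7],"turn":0}
    - {"linear":[0,0,0.7],"turn":0}
    - {"linear":[0,0,0.7],"turn":0}

```text
t: 22.22
eef_pos: [507.2, -33.9, 135.2]
tcp_rot: [-3.142, 0.0, -3.056]
ft_force: [-2.7, -0.1, 5.8]
opening: 0.158
```

Request:
play_rows:
  targets:
    - {"linear":[0,0,0.4],"turn":0}
    - {"linear":[0,0,0.4],"turn":0}
    - {"linear":[0,0,0.4],"turn":0}
    - {"linear":[0,0,0.4],"turn":0}

```text
t: 22.72
eef_pos: [507.2, -33.9, 135.1]
tcp_rot: [-3.141, 0.001, -3.056]
ft_force: [-2.6, 0.2, 9.3]
opening: 0.161
```

```bash
python3 look.py 10 wrist scene side;  python3 - <<'E'
from h import *
b=np.load('pics/scene10.npz');crop(b['im'],265,200,385,310,6,'pics/c19.png')
from cell import env
print([env.state()['ft_force'].round(1) for _ in range(3)])
E
```

```text
wrist 10 t 22.725 [507.2 -33.9 135.1] [-3.1414e+00  7.0000e-04 -3.0563e+00] [-2.6  0.2  9.3] 0.16080227356809465
scene 10 t 22.775 [507.2 -33.9 135.1] [-3.1415e+00  7.0000e-04 -3.0563e+00] [-2.1  0.3 10.7] 0.15714177991756148
side 10 t 22.825 [507.2 -33.9 135.1] [-3.1415e+00  6.0000e-04 -3.0564e+00] [-3.1  0.8  9.9] 0.1601202111168504
[array([-2.3,  1.1, 10.3]), array([-2.3,  1.1, 10.3]), array([-2.3,  1.1, 10.3])]
```

View pics/c19.png

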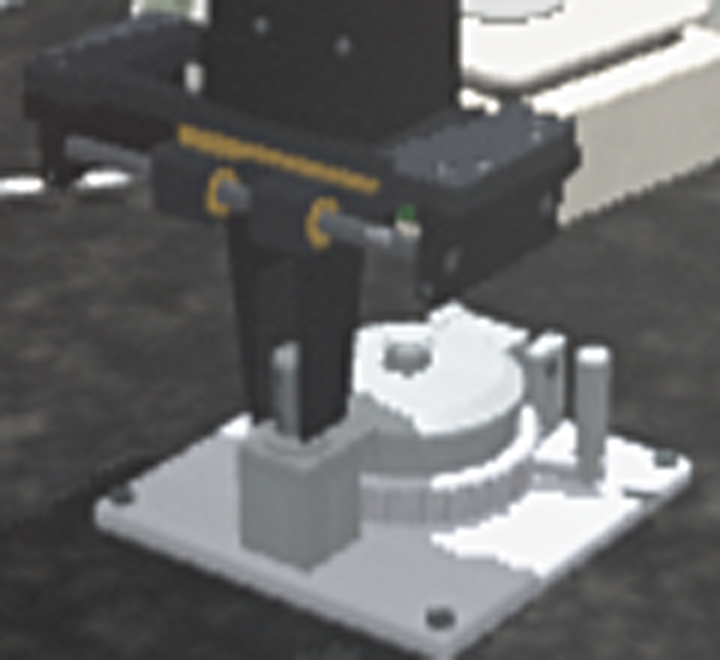

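View pics/side10.png

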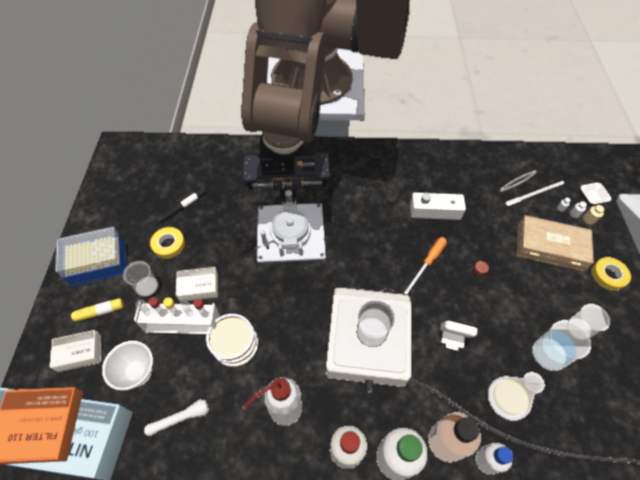

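```bash
python3 -c "
from cell import env
env.job_done();s=env.state();print(s['t'],s['eef_pos'],s['ft_force'],s['opening'])"
```

```text
the job is handed in; nothing more can be done
the job is handed in; nothing more can be done
```

I turned the collar to its locked mark, swung the lid shut, and pushed the long pin through the tab and lower half. I handed the job in at about 22.8 s with the arm still gripping the pin and pressing down.

**Last checks before handing in:**
- **Collar:** it measured 0.95 rad after the turn, taken from the scene picture. I did not measure it again, but the post still stands at the mark in the last picture.
- **Lid:** it lies flat in the pictures. It stopped moving with about 18 N on the tab while I was closing it.
- **Pin:** it went in without any resistance. The flange met the tab at TCP z of about 135.2 mm, against 135.4 mm expected.
- **Hold:** the downward push was steady at about 10 N, with the gripper closed on the head at 0.16 opening.
- **Bystanders:** the last overhead picture shows the short pin and the loose things apparently where they started. I checked this by eye only.

**Disagreements:**
- The wrist and scene cameras placed the tab hole 2 to 3 mm apart, so I aimed from where the pin and hole sat in the wrist picture.
- They suggested slight pin tilts in opposite directions, about 0.02 rad each, so I treated the pin as upright.
- There is a small sideways force of about 2 to 3 N in the final hold.

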